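# Tip the standing blank into the saw cradle

### The job

Load the saw cradle: push the slim pine piece standing at its open end near the top so that it topples over and lies flat between the two side rails, then push it along by its near end until its far end is up against the end stop. Only push it, gently: never pinch, lift or carry it. Leave the thicker pine piece standing and everything else on the bench where it is, and finish clear of everything.

Things in the scene. Friction and masses are not known exactly. Their poses are not given: they have to be found in the camera images.
- cradle: Low wooden saw cradle fixed to the bench: plywood board 300 x 92 x 12 mm with two side rails and an end stop. Origin on the bench surface, on the long centre line near the open end; +x runs along the cradle to the stop, z up. The board spans x -72 to 228, y -46 to 46 mm, top at z = 12 mm.
- cradle_bay (a point): Middle of the bay between the two brown rails, on the board's top (cradle x = 118 mm), cradle axes. The rails run from cradle x = 36 to 200 mm, stand 18 mm above the board, are 14 mm thick and leave 60 mm between them; a 4 mm saw slot crosses both near the middle.
- cradle_stop (a point): Middle of the face of the dark end stop, at the height of the board's top (cradle x = 200 mm). The stop rises 30 mm above the board and is fixed.
- slim_piece: Slim pine bar, 30 x 30 x 140 mm, 0.06-0.11 kg, loose. Starts standing on the cradle board at the open end, within 12 mm of the cradle's origin, square to it within 0.06 rad, top 152 mm over the bench. Its y axis is its length (up at the start); origin in the middle of one long face, z into the bar.
- slim_piece_mid (a point): Centre of the slim bar, same axes. Pushed near the top towards the cradle's +x, the bar tips over its foot edge once the top has moved about 30 mm and falls by itself into the bay, ending 30 to 60 mm short of the stop.
- thick_piece: Thicker pine block, 45 x 45 x 120 mm, standing on end on the bare bench between the cradle and the robot; stays as it is. Its y axis is along its 120 mm length (up); origin in the middle of one long face.
- glue_bottle: White glue bottle with a yellow nozzle, 54 mm wide, 168 mm high, standing; origin under its centre. Leave alone.
- tape_roll: Roll of masking tape lying flat, 85 mm across, 19 mm high; origin under its centre. Leave alone.
- sanding_block: Cork sanding block, 62 x 100 x 32 mm; origin under its centre. Leave alone.
- oil_can: Small red oil can with a long spout, 60 mm across, 121 mm high, standing at the right end of the bench; origin under its centre. Leave alone.
Things that resemble listed ones, but are neither listed nor needed, are in the scene too. Leave any yellow look-alike of the slim_piece alone.

How it is judged:
On the way, in this order (a step that is already met when the one before it is completed fails the run):
1. the slim piece has toppled and lies flat between the rails (y of slim_piece_mid in the frame of cradle between -0.018 and 0.018 m and z of slim_piece_mid in the frame of cradle between 0.02 and 0.033 m and angle between slim_piece's own y axis and vertical above 1.48 rad and angle between the y axis of slim_piece and the x axis of cradle, either way round below 0.26 rad), for 0.2 s.
2. it has been pushed along, up against the stop (all of step 1 and x of slim_piece_mid in the frame of cradle between 0.124 and 0.136 m), for 0.2 s.
At the end, for the whole second after the job is handed in: The slim piece lies flat on the board between the rails (centre within 18 mm of the cradle's centre line, length along it within 0.26 rad), its far end within 6 mm of the stop, at rest; the thick piece still stands; no bystander has moved more than 20 mm (all of step 2 and linear speed of slim_piece below 0.01 m/s and angular speed of slim_piece below 0.1 rad/s and angle between thick_piece's own y axis and vertical below 0.1 rad); the robot touches nothing.
It fails at once if the slim piece is lifted while upright (z of slim_piece_mid in the frame of cradle above 0.1 m).
It fails at once if the slim piece is lifted while lying (angle between slim_piece's own y axis and vertical above 1.35 rad and z of slim_piece_mid in the frame of cradle above 0.06 m).
It fails at once if the slim piece is squeezed or rammed (over 30 N from the fingers) (contact force between the fingers and slim_piece above 30 N).
It fails at once if the thick piece, glue bottle, tape roll, sanding block or oil can is shifted or knocked over (more than 20 mm) (distance of any of thick_piece, glue_bottle, tape_roll, sanding_block, oil_can from where it was at the start of the episode above 0.02 m).
It also fails if it takes over 40 s, if anything falls off the work surface, if the arm or the gripper's body presses on something with over 40 N, if the wrist force passes 120 N, or if a joint passes its speed limit or range.

### The arm

A 7-joint arm with a two-finger parallel gripper is mounted at the origin on a cart in front of the work surface, level with it; the furniture and walls round the work are solid. World frame = base frame: x ahead of the robot, y to its left, z up, the work surface at z = 0. Lengths are in m, angles in rad, forces in N, time in s.
With the tool pointing down it reaches from about 0.425 to 0.925 m from the base axis. Payload 6.8 kg.
Tool frame: the origin (TCP) lies midway between the tips of the shut fingers; the grasp point (between the pads) lies 19 mm behind it; z points along the fingers, y is the line along which they close (so a half turn about z gives the same grasp; the last joint's range is limited). The gripper opens to 85 mm and grips with 20 to 120 N. Pads are 22 mm wide; open, the fingers measure 114 mm over their backs; the gripper's body (76 mm by 85 mm) begins 54 mm behind the grasp point. The pads swing forward as they close: fully open they stand 13 mm farther back than shut.
Start: joints at [-1.293, 0.477, 0.022, 1.555, -0.011, 1.109, -0.083], TCP at [0.254, 0.625, 0.231] pointing down, gripper open.
Joint ranges: [-2.96, 2.96], [-0.34, 2.1], [-1.41, 1.46], [0.24, 2.44], [-1.37, 4.51], [0.17, 1.92], [-2.96, 2.96]. Speed limits (rad/s): [2.39, 2.39, 3.14, 3.14, 3.14, 3.14, 3.14].

### API

Orientations are given as a unit quaternion [w, x, y, z].
In Python, from station import bot, imaging gives the robot as it stands.
- The arm moves only by the tool move_arm, never from a script. Its argument "commands" is a list that holds one entry, the list of rows, each a list of 7 numbers: the shift along the tool's x, y, z in m, then the turn, a rotation vector about the tool's x, y, z in degrees, then the finger opening in m, from 0 to 0.0854. In form: [[[x, y, z, rx, ry, rz, grip], ...]]. A call has 1 to 20 rows; each row shifts and turns the commanded pose from where the row before left it, along the tool's axes as they then stand; what a row does not reach is not made up. A row lasts 1/8 s, in which the tool goes at most 62.5 mm and 10.7 degrees, less where a joint would pass 70% of its speed; a pose out of reach is approached as far as the arm can. A call is refused whole if a number of a shift passes 0.0625 or a number of a turn 10.7, either way. A call with a gripper value outside its range is refused whole. The fingers move at their own pace and stop on an object; "squeeze" is the grip in N (left out, the last holds). Time passes only in rows, so rows that do not move let the fingers close. It gives the time, the measured TCP pose, the force, the opening and the grip force at its end, in the units of the state.
- bot.get_obs(): the state, without advancing time (a new reading comes with each control period).
- imaging.read_camera(name): name is "side" or "top" or "wrist"; returns the picture (384x512x3 uint8, red, green, blue); there is no depth.
- imaging.calibration(name): a dict with "intrinsics" (3x3 intrinsics, pixels), "k1" (the pictures are not rectified: a ray, as slopes to the right and down, at radius r is drawn at 1 + k1 r^2 times it, then the intrinsics apply), "extrinsics" (4x4, takes a point from camera to world coordinates); the wrist camera has in their place "mount" (4x4, takes a point from camera to tool coordinates, whose origin is the TCP and whose axes are the flange's). Camera axes: x right, y down, z forward; pixel columns grow to the right and rows downward; lengths in m; the calibration is good to about 2 mm. A picture is of the moment at which its call begins: read the wrist's pose just before it. calibration takes no time and is no camera call.
- bot.hand_in(): hands the job in; it is judged then, once.
The state is a dict: "t": time; "q": joint angles; "joint_vel": joint speeds; "joint_torque": joint torques, N m; "eef_pos": TCP position; "tool_rot": TCP orientation; "contact_force": force on the tool from outside, world axes, zero at the start; "torque": the same for the moment, N m; "gripper_width": opening from 0.0 (shut) to 1.0 (fully open); "grasp_force": force on a finger pad.
Only numpy, scipy, OpenCV 4.12 (cv2) and the standard library are available. Lean on these libraries where they do the work, as an engineer would, in place of code of your own. Each camera call takes 0.05 s, during which the arm holds its last target. There are 200 camera calls.

## Working session

There is one attempt and no reset: what is moved stays moved. The work goes in short steps, Python scripts to look and compute and a tool call to move; the robot and the scene stay as the last step left them, time stands still between calls to the robot, and variables do not carry over. Pictures are saved under pics/ and viewed, at most 10 in all, crops included, and the job is handed in when it is done.

Besides the shell and the picture viewer there is one more tool, called after "Request:" as a command line: name --argument value ..., lists and objects as JSON in quotes. move_arm: Moves the arm, as the interface text tells. Its arguments: {"type":"object","properties":{"commands":{"type":"array","items":{"type":"array","items":{"type":"array","items":{"type":"number"}}}},"squeeze":{"type":"number"}},"required":["commands"]}

```bash
mkdir -p pics; ls; python3 - <<'E'
from station import bot, imaging
import cv2,numpy as np
o=bot.get_obs();print(o['t'],o['eef_pos'],o['tool_rot'],o['gripper_width'])
for n in ['side','top']:
    cv2.imwrite(f'pics/{n}0.png',cv2.cvtColor(imaging.read_camera(n),cv2.COLOR_RGB2BGR))
    c=imaging.calibration(n);print(n,c)
E
```

```text
pics
0.0 [0.2537768  0.62479744 0.23029334] [-1.11358981e-04  1.91715079e-01  9.81450151e-01 -9.57587601e-04] 1.0019388389819706
side {'intrinsics': array([[428.73345107,   0.        , 258.53104662],
       [  0.        , 428.73345107, 187.78643498],
       [  0.        ,   0.        ,   1.        ]]), 'k1': -0.11675091481842269, 'extrinsics': array([[ 0.98099072, -0.09466096,  0.16940043,  0.36827758],
       [-0.19293077, -0.5695762 ,  0.79897476, -0.62677991],
       [ 0.02085473, -0.81646939, -0.57701198,  0.67557163],
       [ 0.        ,  0.        ,  0.        ,  1.        ]])}
top {'intrinsics': array([[433.76925359,   0.        , 254.04429076],
       [  0.        , 433.76925359, 191.70962715],
       [  0.        ,   0.        ,   1.        ]]), 'k1': -0.14425239401804343, 'extrinsics': array([[-0.0067002 , -0.98771484,  0.15612338,  0.34714328],
       [-0.99996168,  0.0074975 ,  0.00451855,  0.17737923],
       [-0.00563358, -0.15608713, -0.98772723,  1.17844642],
       [ 0.        ,  0.        ,  0.        ,  1.        ]])}
```

View pics/top0.png

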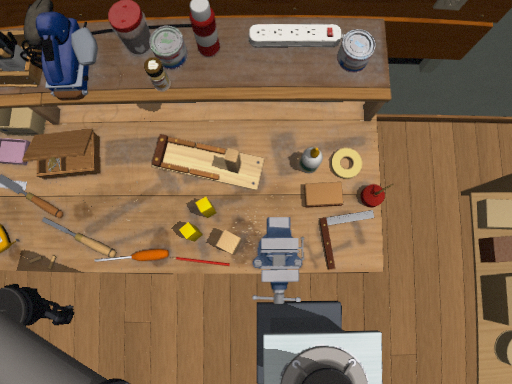

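View pics/side0.png

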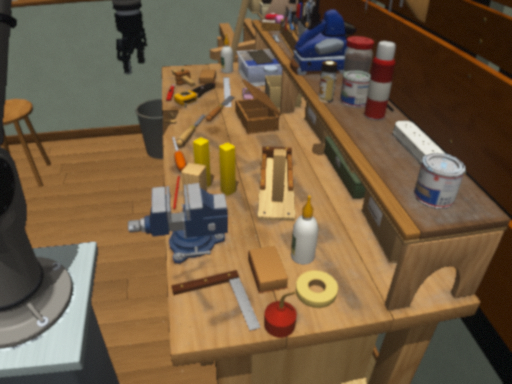

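Top view: the cradle runs from its open end (~262,178) to the stop (~157,150), with the slim piece's top at ~(232,158). The thick piece is at ~(225,240), the yellow look-alikes at (203,205) and (188,231), and the glue bottle at (312,158). In the side view, the slim bar stands at ~(278,178).

```bash
cat > h.py <<'E'
from station import bot, imaging
import cv2,numpy as np
def ray(n,uv):
    c=imaging.calibration(n);E=c['extrinsics']
    p=cv2.undistortPoints(np.array(uv,float).reshape(-1,1,2),c['intrinsics'],np.array([c['k1'],0,0,0.]))[:,0]
    return E[:3,3],np.c_[p,np.ones(len(p))]@E[:3,:3].T
def onz(n,uv,z):
    o,d=ray(n,uv);return o+d*((z-o[2])/d[:,2])[:,None]
def proj(n,P):
    c=imaging.calibration(n);W=np.linalg.inv(c['extrinsics'])
    return cv2.projectPoints(np.array(P,float).reshape(-1,1,3),cv2.Rodrigues(W[:3,:3])[0],W[:3,3],c['intrinsics'],np.array([c['k1'],0,0,0.]))[0][:,0]
def save(n,name,box=None,s=1):
    im=cv2.cvtColor(imaging.read_camera(n),cv2.COLOR_RGB2BGR)
    if box: im=im[box[1]:box[3],box[0]:box[2]]
    cv2.imwrite(f'pics/{name}.png',cv2.resize(im,None,fx=s,fy=s,interpolation=cv2.INTER_CUBIC))
E
python3 - <<'E'
import cv2
from h import *
a=cv2.imread('pics/top0.png')[125:200,145:275]
b=cv2.imread('pics/side0.png')[135:230,240:320]
a=cv2.resize(a,None,fx=6,fy=6,interpolation=2)[:, :]
cv2.imwrite('pics/c1.png',a)
cv2.imwrite('pics/c2.png',cv2.resize(b,None,fx=6,fy=6,interpolation=2))
E
```

```text
(no output)
```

View pics/c1.png

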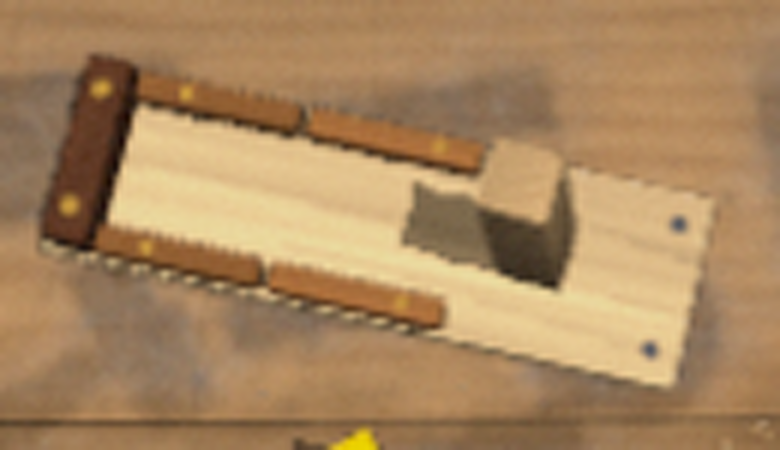

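View pics/c2.png

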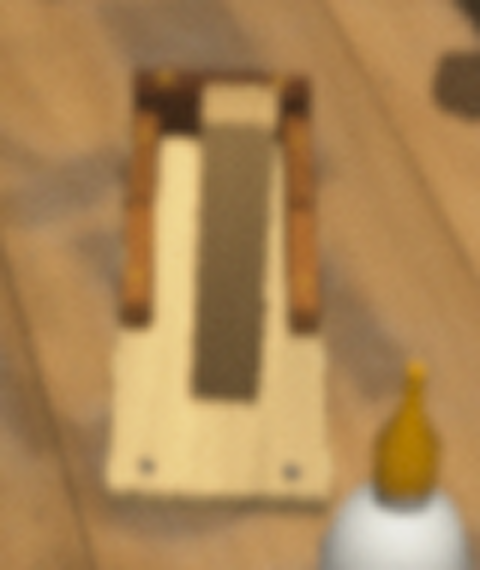

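```bash
python3 - <<'E'
from h import *
f=lambda L,ox=145,oy=125:[(ox+(x+.5)/6-.5,oy+(y+.5)/6-.5) for x,y in L]
np.set_printoptions(precision=4,suppress=True)
B=onz('top',f([(713,197),(672,387)]),.012)
S=onz('top',f([(137,65),(95,248)]),.042)
T=onz('top',f([(497,137),(565,160),(548,222),(478,200)]),.152)
F=onz('top',f([(495,270),(560,287)]),.012)
Bs=onz('side',f([(108,490),(328,497)],240,135),.012)
Fs=onz('side',f([(192,397),(256,401)],240,135),.012)
Ts=onz('side',f([(205,83),(278,83),(275,125),(203,122)],240,135),.152)
for n,v in dict(B=B,S=S,T=T,F=F,Bs=Bs,Fs=Fs,Ts=Ts).items(): print(n,v[:,:2].tolist())
print('width',np.linalg.norm(B[0]-B[1]),np.linalg.norm(Bs[0]-Bs[1]))
b=B.mean(0)[:2]; s=S.mean(0)[:2]; ax=(s-b); L=np.linalg.norm(ax); ax/=L
print('len open to stop face',L,'(272)',ax,'yaw',np.arctan2(ax[1],ax[0]))
w=(B[0]-B[1])[:2]; print('yaw from edge',np.arctan2(w[1],w[0])+np.pi/2)
O=b+ax*.072; print('origin',O)
lat=np.array([-ax[1],ax[0]])
for n,v in dict(T=T,Ts=Ts,F=F,Fs=Fs).items():
    d=v[:,:2]-O; print(n,'cradle',np.c_[d@ax,d@lat].tolist(),'mean',(d@ax).mean(),(d@lat).mean())
G=onz('top',[(312,158)],.1);print('glue',G, 'thick',onz('top',[(231,237)],.12),onz('top',[(203,205)],.15))
q=proj('side',[[O[0],O[1],.012]]);print(q)
print('shelf edge', onz('top',[(300,95)],.1), onz('top',[(300,88)],.2))
E
```

```text
B [[0.627116573483208, 0.15621243661811055], [0.5387085107960308, 0.17574788789401022]]
S [[0.684407638858723, 0.41840828714596345], [0.5992233283150119, 0.43499172747951464]]
T [[0.6193387735909581, 0.24633889484399538], [0.6094351709424549, 0.21865733854252395], [0.5836890484269204, 0.22554263548064032], [0.5930845081034468, 0.25392925809352196]]
F [[0.5936387348456844, 0.2563961092112691], [0.5854413342900794, 0.2266051756217764]]
Bs [[0.537450256241048, 0.17372970421212752], [0.6252825299874477, 0.15409664172462956]]
Fs [[0.585110163102819, 0.2297729295827705], [0.6116060322264317, 0.2224163677634291]]
Ts [[0.5907437448243147, 0.2553761733018588], [0.6201927100906606, 0.2507459283667959], [0.6108596895844293, 0.21860737420618703], [0.5831050980049851, 0.22536055696489554]]
width 0.090540705788352 0.08999980807813142
len open to stop face 0.26729084181377494 (272) [0.2204 0.9754] yaw 1.3486023224417258
yaw from edge 1.3533218358125607
origin [0.5988 0.2362]
T cradle [[0.014410474563477153, -0.017822068527542274], [-0.014773025865630897, -0.014262123669089743], [-0.013730673640024785, 0.01236837839806482], [0.016028580386535717, 0.00945946009703951]] mean 0.000483838861089297 -0.002564088425381921
Ts cradle [[0.016924090554152723, 0.012061535785551357], [0.018897349088349, -0.01768383316785623], [-0.014507840408285554, -0.015662633029804827], [-0.01403696127550433, 0.012897848477981094]] mean 0.00181915948967796 -0.002096770483532152
F cradle [[0.01855692225548119, 0.009462478818443538], [-0.012308103042469808, 0.010893322401594022]] mean 0.00312440960650569 0.01017790061001878
Fs cradle [[-0.009291204448549122, 0.011914430812422522], [-0.010628014298380839, -0.015551239065495923]] mean -0.00995960937346498 -0.0018184041265367004
glue [[0.6037 0.0336 0.1   ]] thick [[0.4032 0.2391 0.12  ]] [[0.4784 0.3046 0.15  ]]
[[276.1871 198.7493]]
shelf edge [[0.7744 0.0596 0.1   ]] [[0.7526 0.07   0.2   ]]
```

Two views agree: origin ≈ (0.599, 0.237), axis (0.219, 0.976), bar about 2 mm off the centre line. The plan is to turn tool x onto the cradle axis, shut the fingers, travel high and come down behind the bar.

Request:
move_arm --commands '[[[0, 0, 0, 0, 0, 10.06, 0], [0, 0, 0, 0, 0, 10.06, 0], [0, 0, 0, 0, 0, 10.06, 0], [0, 0, 0, 0, 0, 10.06, 0], [0, 0, 0, 0, 0, 10.06, 0], [0, 0, 0, 0, 0, 10.06, 0], [0, 0, 0, 0, 0, 10.06, 0], [0, 0, 0, 0, 0, 10.06, 0], [-0.037, 0.042, 0, 0, 0, 0, 0], [-0.037, 0.042, 0, 0, 0, 0, 0], [-0.037, 0.042, 0, 0, 0, 0, 0], [-0.037, 0.042, 0, 0, 0, 0, 0], [-0.037, 0.042, 0, 0, 0, 0, 0], [-0.037, 0.042, 0, 0, 0, 0, 0], [-0.037, 0.042, 0, 0, 0, 0, 0], [-0.037, 0.042, 0, 0, 0, 0, 0], [-0.037, 0.042, 0, 0, 0, 0, 0], [-0.037, 0.042, 0, 0, 0, 0, 0], [0, 0, 0, 0, 0, 0, 0], [0, 0, 0, 0, 0, 0, 0]]]'

```text
t: 2.6
eef_pos: [0.5828, 0.1731, 0.2308]
tool_rot: [-0.0, 0.78, 0.625, -0.0]
contact_force: [-0.7, 0.5, 0.3]
gripper_width: 0.003
grasp_force: 0.0
```

```bash
cat >> h.py <<'E'
from scipy.spatial.transform import Rotation as Ro
O=np.array([.599,.237]);ax=np.array([.2190,.9757]);lat=np.array([-ax[1],ax[0]])
def st():
    o=bot.get_obs();w=o['tool_rot'];R=Ro.from_quat([w[1],w[2],w[3],w[0]]).as_matrix()
    d=np.array(o['eef_pos'][:2])-O
    print('t',round(o['t'],2),'cradle x,y,z',np.round([d@ax,d@lat,o['eef_pos'][2]],4),'toolx deg',np.degrees(np.arctan2(R[1,0],R[0,0])),'tz',np.round(R[:,2],3),'F',np.round(o['contact_force'],1),'w',o['gripper_width'])
E
python3 -c "
from h import *
st()"
```

```text
t 2.6 cradle x,y,z [-0.0658  0.0018  0.2308] toolx deg 77.40675756089624 tz [-0.001  0.    -1.   ] F [-0.7  0.5  0.3] w 0.002561180185713267
```

Request:
move_arm --commands '[[[0, 0.004, 0.03, 0, 0, 0, 0], [0, 0, 0.035, 0, 0, 0, 0], [0, 0, 0.035, 0, 0, 0, 0], [0.01, 0, 0, 0, 0, 0, 0], [0.01, 0, 0, 0, 0, 0, 0], [0.01, 0, 0, 0, 0, 0, 0], [0, 0, 0, 0, 0, 0, 0]]]'

```text
t: 3.48
eef_pos: [0.5943, 0.2032, 0.1324]
tool_rot: [-0.0, 0.78, 0.626, 0.001]
contact_force: [-0.6, -0.3, -0.3]
gripper_width: 0.002
grasp_force: 0.0
```

```bash
python3 -c "
from h import *
st()
save('side','s1',(200,110,360,230),5)"
```

```text
t 3.48 cradle x,y,z [-0.034  -0.0029  0.1324] toolx deg 77.54574839386026 tz [ 0.002  0.001 -1.   ] F [-0.6 -0.3 -0.3] w 0.0020078326168739558
```

View pics/s1.png

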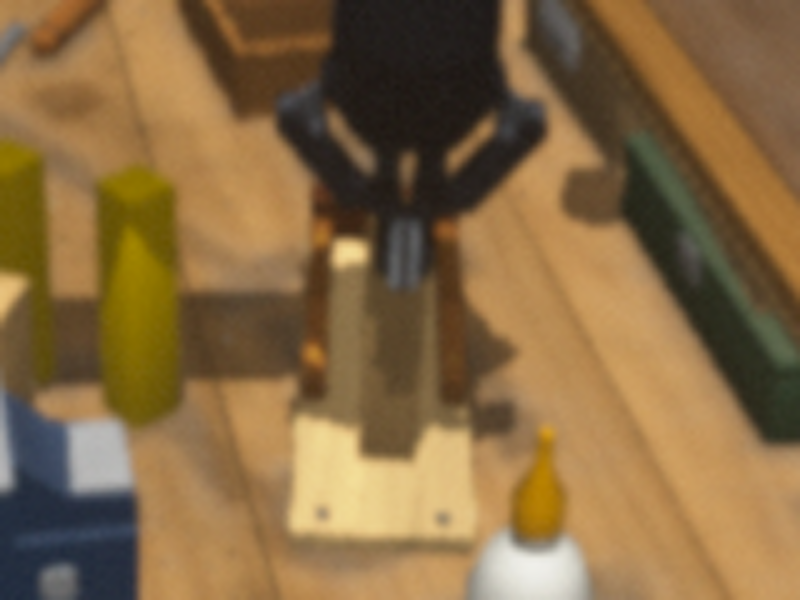

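The shut fingers (tips ~(403,285)) are centred just behind the top of the bar, which is still standing (foot ~(390,455)). I'll push gently.

Request:
move_arm --commands '[[[0.004, 0, 0, 0, 0, 0, 0], [0.004, 0, 0, 0, 0, 0, 0], [0.004, 0, 0, 0, 0, 0, 0], [0.004, 0, 0, 0, 0, 0, 0], [0.004, 0, 0, 0, 0, 0, 0]]]'

```text
t: 4.15
eef_pos: [0.5981, 0.221, 0.1312]
tool_rot: [-0.0, 0.78, 0.625, -0.0]
contact_force: [0.1, -1.2, -1.0]
gripper_width: -0.002
grasp_force: 0.0
```

```bash
python3 -c "
from h import *
st()
save('side','s2',(200,110,360,230),5)"
```

```text
t 4.15 cradle x,y,z [-0.0158 -0.0027  0.1312] toolx deg 77.41657966521655 tz [-0.  0. -1.] F [ 0.1 -1.2 -1. ] w -0.002313989880994891
```

Request:
move_arm --commands '[[[0.004, 0, 0, 0, 0, 0, 0], [0.004, 0, 0, 0, 0, 0, 0], [0.004, 0, 0, 0, 0, 0, 0], [0.004, 0, 0, 0, 0, 0, 0], [0.004, 0, 0, 0, 0, 0, 0], [0.004, 0, 0, 0, 0, 0, 0], [0.004, 0, 0, 0, 0, 0, 0], [0, 0, 0, 0, 0, 0, 0], [0, 0, 0, 0, 0, 0, 0], [0, 0, 0, 0, 0, 0, 0], [0, 0, 0, 0, 0, 0, 0]]]'

```text
t: 5.58
eef_pos: [0.6042, 0.2479, 0.1313]
tool_rot: [-0.0, 0.78, 0.625, -0.0]
contact_force: [0.4, -0.8, 0.1]
gripper_width: -0.001
grasp_force: 0.0
```

```bash
python3 -c "
from h import *
st()
save('side','s3',(200,110,360,230),5)"
```

```text
t 5.58 cradle x,y,z [ 0.0117 -0.0027  0.1313] toolx deg 77.40227498173935 tz [-0. -0. -1.] F [ 0.4 -0.8  0.1] w -0.0010615866151376175
```

View pics/s3.png

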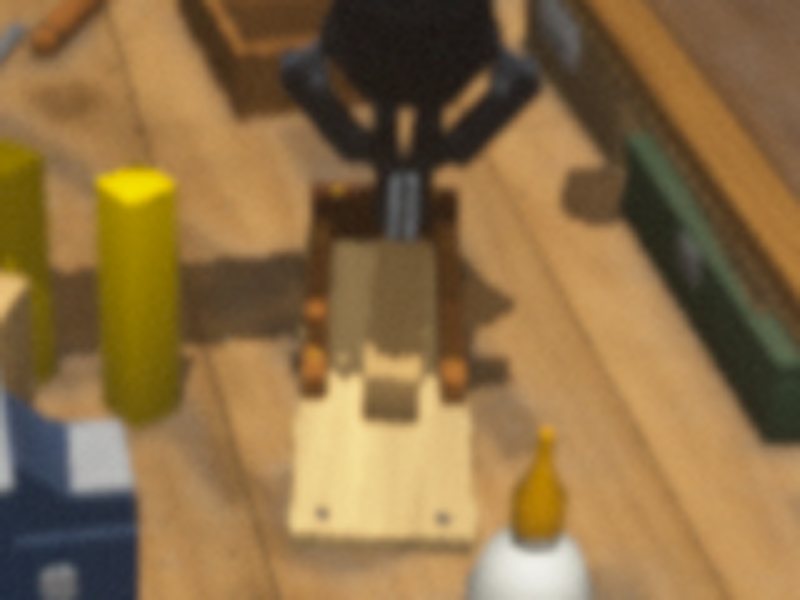

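The bar has toppled and lies between the rails, with its near end's lower edge at ~(365–416, 417).

```bash
python3 -c "
from h import *
p=onz('side',[(200+x/5-.4,110+y/5-.4) for x,y in [(365,417),(416,420)]],.012)[:,:2]-O
q=onz('side',[(200+x/5-.4,110+y/5-.4) for x,y in [(365,375),(417,381)]],.042)[:,:2]-O
print(p@ax,p@lat,q@ax,q@lat)"
```

```text
[0.02409113 0.02287795] [ 0.00934601 -0.01757866] [0.0197402  0.01583014] [ 0.01054135 -0.01635032]
```

Request:
move_arm --commands '[[[-0.025, 0, 0, 0, 0, 0, 0], [-0.025, 0, 0, 0, 0, 0, 0], [-0.02, 0, 0, 0, 0, 0, 0], [0, 0, 0.03, 0, 0, 0, 0], [0, 0, 0.03, 0, 0, 0, 0], [0, 0, 0.03, 0, 0, 0, 0], [0, 0, 0.015, 0, 0, 0, 0], [0, 0, 0, 0, 0, 0, 0]]]'

```text
t: 6.62
eef_pos: [0.5884, 0.1788, 0.0257]
tool_rot: [-0.0, 0.781, 0.625, -0.001]
contact_force: [0.2, -0.1, 0.9]
gripper_width: -0.0
grasp_force: 0.0
```

```bash
python3 -c "
from h import *
st()"
```

```text
t 6.62 cradle x,y,z [-0.0591 -0.0024  0.0257] toolx deg 77.37297724781634 tz [-0.002 -0.001 -1.   ] F [ 0.2 -0.1  0.9] w -6.680656880788129e-05
```

Request:
move_arm --commands '[[[0.018, 0.001, 0, 0, 0, 0, 0], [0.018, 0, 0, 0, 0, 0, 0], [0.018, 0, 0, 0, 0, 0, 0], [0.004, 0, 0, 0, 0, 0, 0], [0.004, 0, 0, 0, 0, 0, 0], [0.004, 0, 0, 0, 0, 0, 0], [0.004, 0, 0, 0, 0, 0, 0], [0.004, 0, 0, 0, 0, 0, 0], [0.004, 0, 0, 0, 0, 0, 0], [0.004, 0, 0, 0, 0, 0, 0], [0.004, 0, 0, 0, 0, 0, 0], [0.004, 0, 0, 0, 0, 0, 0], [0.004, 0, 0, 0, 0, 0, 0], [0.004, 0, 0, 0, 0, 0, 0], [0.004, 0, 0, 0, 0, 0, 0], [0, 0, 0, 0, 0, 0, 0]]]'

```text
t: 8.62
eef_pos: [0.6121, 0.2797, 0.0263]
tool_rot: [-0.0, 0.78, 0.626, 0.0]
contact_force: [-0.5, 0.5, 0.2]
gripper_width: 0.0
grasp_force: 0.0
```

```bash
python3 -c "
from h import *
st()
save('top','t2',(145,100,275,200),6)"
```

```text
t 8.62 cradle x,y,z [ 0.0445 -0.0035  0.0263] toolx deg 77.45139093594003 tz [ 0.  0. -1.] F [-0.5  0.5  0.2] w 0.0004897632466016122
```

View pics/t2.png

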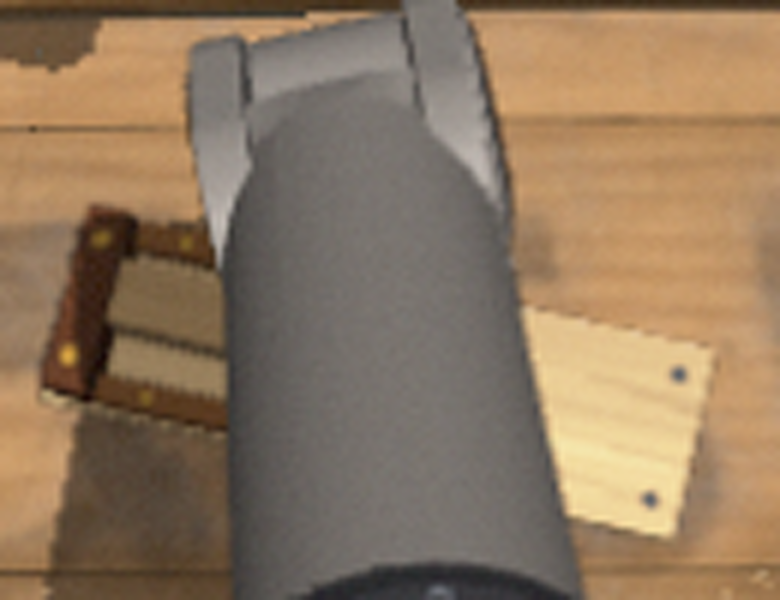

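The bar's far end (~(115,290)) is about at the stop. I'll continue in 1 mm steps and watch the force.

Request:
move_arm --commands '[[[0.001, 0, 0, 0, 0, 0, 0], [0.001, 0, 0, 0, 0, 0, 0], [0, 0, 0, 0, 0, 0, 0]]]'

```text
t: 9.05
eef_pos: [0.6125, 0.2803, 0.0263]
tool_rot: [0.0, 0.781, 0.625, -0.0]
contact_force: [-0.1, -1.7, 1.5]
gripper_width: 0.0
grasp_force: 1.1
```

Request:
move_arm --commands '[[[0.001, 0, 0, 0, 0, 0, 0], [0.001, 0, 0, 0, 0, 0, 0], [0, 0, 0, 0, 0, 0, 0]]]'

```text
t: 9.43
eef_pos: [0.6127, 0.2804, 0.0263]
tool_rot: [0.001, 0.781, 0.625, -0.001]
contact_force: [-2.9, -6.0, 3.9]
gripper_width: -0.0
grasp_force: 3.5
```

It has stopped moving and the force is climbing (6 N), so the bar is against the stop. I'll back off and lift clear.

Request:
move_arm --commands '[[[-0.01, 0, 0, 0, 0, 0, 0], [-0.03, 0, 0, 0, 0, 0, 0], [-0.04, 0, 0, 0, 0, 0, 0], [-0.02, 0, 0, 0, 0, 0, 0], [0, 0, -0.05, 0, 0, 0, 0], [0, 0, -0.05, 0, 0, 0, 0], [0, 0, -0.05, 0, 0, 0, 0], [0, 0, -0.05, 0, 0, 0, 0], [0, -0.05, 0, 0, 0, 0, 0], [0, -0.05, 0, 0, 0, 0, 0], [0, -0.05, 0, 0, 0, 0, 0], [0, 0, 0, 0, 0, 0, 0], [0, 0, 0, 0, 0, 0, 0]]]'

```text
t: 11.05
eef_pos: [0.4455, 0.2188, 0.2269]
tool_rot: [-0.0, 0.78, 0.626, 0.001]
contact_force: [-0.2, -0.9, -0.1]
gripper_width: 0.001
grasp_force: 0.0
```

```bash
python3 -c "
from h import *
st()
save('top','t3',(145,125,275,225),6)
save('side','s4')"
```

```text
t 11.05 cradle x,y,z [-0.0514  0.1458  0.2269] toolx deg 77.46721007793366 tz [ 0.002  0.001 -1.   ] F [-0.2 -0.9 -0.1] w 0.0013957257515984486
```

View pics/t3.png

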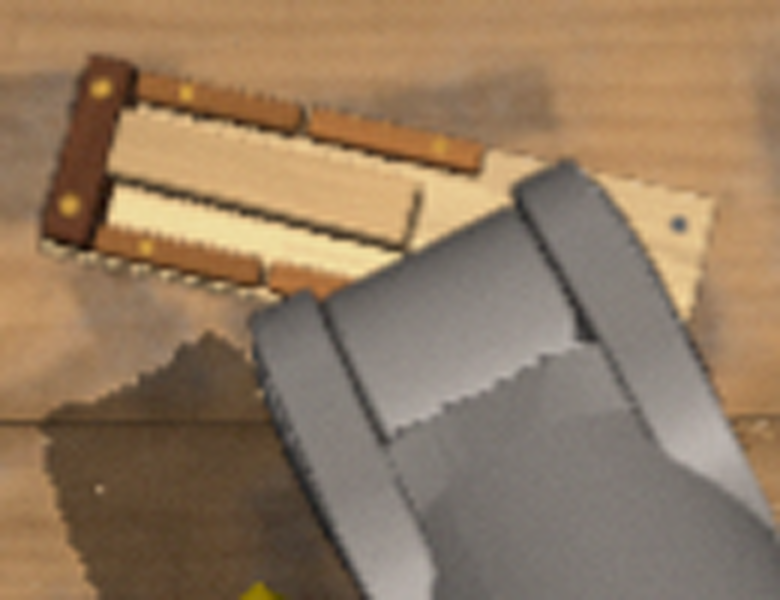

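View pics/s4.png

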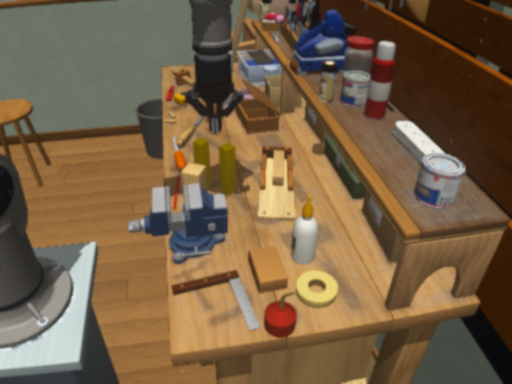

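The bar lies flat with its far end at the stop ((120,110)–(108,175)) and its near end at (423,185)–(407,247). All the bystanders are where they were. A quick numeric check before handing in.

```bash
python3 -c "
from h import *
p=onz('top',[(145+x/6-.42,125+y/6-.42) for x,y in [(423,185),(407,247),(120,110),(108,175),(137,65),(95,248)]],.042)[:,:2]-O
print(np.round(np.c_[p@ax,p@lat],4))
st()
a=cv2.imread('pics/side0.png').astype(int);b=cv2.imread('pics/s4.png').astype(int)
d=abs(a-b).max(2)>60;d=d[165:];print('changed px',[(x0,int(d[:,x0:x0+40].sum())) for x0 in range(120,400,40)])"
```

```text
[[ 0.0548 -0.016 ]
 [ 0.0553  0.0133]
 [ 0.1981 -0.0214]
 [ 0.1959  0.0092]
 [ 0.1957 -0.0436]
 [ 0.1932  0.0431]]
t 11.15 cradle x,y,z [-0.052   0.145   0.2266] toolx deg 77.35883954588404 tz [ 0.001  0.    -1.   ] F [-0.5 -0.1 -0.5] w -0.001373929249636255
changed px [(120, 0), (160, 224), (200, 217), (240, 344), (280, 120), (320, 0), (360, 0)]
```

```bash
python3 -c "
from station import bot
print(bot.hand_in())"
```

```text
the job is handed in; nothing more can be done
None
```

The job is handed in: the slim piece was toppled into the bay and pushed against the end stop, with its far end measured level with the stop face and its centre about 4 mm off the centre line; the thick piece still stands, nothing else looked moved in the final pictures, and the arm finished clear.

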